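Pack the bracket set into its case and slide the lid shut

TASK

Pack the three aluminium bracket parts into the open grey case so that they nest, all lying level and fully down, then slide the steel lid fully shut over them. They only fit in one order: first the flat shoe on the floor with its upright towards the case's left (+y) end and its long toe towards the right end, then the stepped block in the right end with its arm reaching over the shoe's toe, then the forked plate on top with its prongs either side of the stepped block's rib. Leave the other things on the bench where they are.

Things in the scene. Friction and masses are not known exactly. Their poses are not given: they have to be found in the camera images.
- case: Grey open-topped case, fixed; inside 90 (x) x 150 (y) mm, walls and floor 5 mm; long walls 55 mm high above the bench, end walls 84 mm. Two steel lid runners outside its ends stand 92 mm high and reach 165 mm from the origin in +x. Origin: centre of the underside; x short way (lid parked on the +x side, away from the robot), y long way (+y is the left end), z up. Turned up to 0.3 rad.
- case_floor (a point): Centre of the case's inner floor, 5 mm above the bench, axes as the case. Packed places of the part origins in this frame (mm), their axes parallel to the case's: shoe (0, 33, 0), step (0, -39, 0), fork (0, 15, 40). Play about 2.5 mm each way across (x), 3 mm along (y).
- shoe: Shoe, bare aluminium, 0.22 kg, loose: flat foot 85 (x) x 92 (y) x 10 mm with one upright rib, 20 mm thick (x) x 24 mm (y), top 40 mm above the underside. Origin: under the middle of the rib, at the underside; the foot reaches 39 mm to +y (heel) and 53 mm to -y (toe, four bolt heads). Grip across the rib (along its x). Parts may lie left, before the tall fixed reactor (x > 0.57, y 0.15 to 0.45 m).
- shoe_toe (a point): Middle of the end of the shoe's toe, 53 mm from its origin in -y, at the underside.
- step: Stepped block, bare aluminium, 0.30 kg, loose: leg 85 (x) x 47 (y) x 40 mm, an arm at its +y side (from 13 to 30 mm height) and on the leg a rib 20 mm thick (x) x 24 mm (y), from 40 to 74 mm height. Origin: under the middle of the rib, at the leg's underside; leg from y = -33 to +14 mm, arm on to +50 mm. Grip across the rib's 20 mm (along its x).
- step_nose (a point): Middle of the end of the stepped block's arm, 50 mm from its origin in +y, at the height of the leg's underside.
- fork: Forked plate, bare aluminium, 0.26 kg, loose: 85 (x) x 123 (y) x 10 mm, rib 20 mm thick (x) x 24 mm (y), top 34 mm above the underside; a slot 30 mm wide (x) from the -y end leaves two prongs. Origin: under the middle of the rib, at the underside; plate to y = +57 mm, slot bottom y = -38, prong tips y = -66. Grip across the rib's 20 mm. Packed, it rests on the shoe's rib and the block's leg.
- fork_tips (a point): Point midway between the tips of the prongs, 66 mm from the plate's origin in -y, at the underside.
- lid (a joint): Slide of the steel lid (104 x 168 x 4 mm, underside 85 mm above the bench): 0 = parked beside the case on its +x side, grows in m as it moves along the case's -x, 0.108 = fully shut at its stop. Starts at 0 to 0.008. Stays where it is left; takes about 2 to 4 N to push slowly. It catches on any part that stands above the end walls.
- lid_tab (a point): Top centre of the black grip bar on the lid: 14 mm thick (case x) x 56 mm (case y), 26 mm high over the plate (top 115 mm above the bench). It moves with the lid; at lid value q it lies at case x = 138 mm - q, y = 0. Push it from behind (from its +x side) or pinch it.
- bottle_small: Bystander: 100 ml glass screw-cap bottle, 56 mm across, 103 mm tall; origin at the centre of its underside.
- bench_timer: Bystander: white bench timer, 62 x 62 x 16 mm; origin at the centre of its underside.
- tape: Bystander: roll of tape lying flat, 60 mm across, 19 mm tall; origin at the centre of its underside.
- hose_clamp: Bystander: yellow scissor tubing clamp lying flat, 68 x 152 x 11 mm; origin at the centre of its underside.
- buffer_bottle: Bystander: white plastic bottle, 48 mm across, 103 mm tall; origin at the centre of its underside.
- pen: Bystander: felt marker lying down, 12 x 130 x 14 mm; origin at the centre of its underside.

How it is judged:
On the way, in this order (a step that is already met when the one before it is completed fails the run):
1. the shoe lies flat on the case floor, rib to the left end (x of shoe in the frame of case_floor between -0.008 and 0.008 m and y of shoe in the frame of case_floor between 0.021 and 0.045 m and z of shoe in the frame of case_floor between -0.005 and 0.005 m and angle between shoe's own z axis and vertical below 0.1 rad and angle between the y axis of shoe and the y axis of case_floor, either way round below 0.12 rad and y of shoe_toe in the frame of case_floor between -0.034 and -0.006 m), for 0.2 s.
2. the stepped block stands on the floor in the right end with its arm over the shoe's toe (all of step 1 and x of step in the frame of case_floor between -0.008 and 0.008 m and y of step in the frame of case_floor between -0.051 and -0.027 m and z of step in the frame of case_floor between -0.005 and 0.005 m and angle between step's own z axis and vertical below 0.1 rad and angle between the y axis of step and the y axis of case_floor, either way round below 0.12 rad and y of step_nose in the frame of case_floor between -0.003 and 0.025 m), for 0.2 s.
3. the forked plate lies level on both, with the block's rib in its slot (all of step 2 and x of fork in the frame of case_floor between -0.008 and 0.008 m and y of fork in the frame of case_floor between 0.003 and 0.027 m and z of fork in the frame of case_floor between 0.035 and 0.045 m and angle between fork's own z axis and vertical below 0.1 rad and angle between the y axis of fork and the y axis of case_floor, either way round below 0.12 rad and y of fork_tips in the frame of case_floor between -0.065 and -0.037 m), for 0.2 s.
4. the lid is slid shut (value of joint lid above 0.102 m), for 0.2 s.
At the end, for the whole second after the job is handed in: Shoe and block at rest on the case floor, fork plate on both: each within 5 mm in height, 8 mm across, 12 mm along (ends 14 mm) of its packed place, level within 0.1 rad, lined up within 0.12 rad, the right way round; lid within 6 mm of its stop (all of step 3 and value of joint lid above 0.102 m and linear speed of each of shoe, step, fork below 0.02 m/s); the robot touches nothing.
It fails at once if a bystander is moved by more than 30 mm (distance of any of bottle_small, bench_timer, tape, hose_clamp, buffer_bottle, pen from where it was at the start of the episode above 0.03 m).
It also fails if it takes over 72 s, if anything falls off the work surface, if the arm or the gripper's body presses on something with over 40 N, if the wrist force passes 120 N, or if a joint passes its speed limit or range.

ROBOT

A 6-joint arm with a two-finger parallel gripper is mounted at the origin on a cart in front of the work surface, level with it; the furniture and walls round the work are solid. World frame = base frame: x ahead of the robot, y to its left, z up, the work surface at z = 0. Lengths are in m, angles in rad, forces in N, time in s.
With the tool pointing down it reaches from about 0.35 to 0.975 m from the base axis. Payload 4.9 kg.
Tool frame: the origin (TCP) lies midway between the tips of the shut fingers; the grasp point (between the pads) lies 19 mm behind it; z points along the fingers, y is the line along which they close (so a half turn about z gives the same grasp; the last joint's range is limited). The gripper opens to 85 mm and grips with 20 to 120 N. Pads are 22 mm wide; open, the fingers measure 114 mm over their backs; the gripper's body (76 mm by 85 mm) begins 54 mm behind the grasp point. The pads swing forward as they close: fully open they stand 13 mm farther back than shut.
Start: joints at [1.014, 0.053, 1.613, -0, 1.476, -0.119], TCP at [0.265, 0.566, 0.231] pointing down, gripper open.
Joint ranges: [-3.01, 3.01], [-1.01, 2.22], [0.06, 2.58], [-1.02, 4.17], [0.09, 2.62], [-3.14, 3.14]. Speed limits (rad/s): [2.57, 2.57, 3.14, 3.14, 3.14, 3.14].

INTERFACE

Orientations are given as a rotation vector (axis times angle).
In Python, from station import ctrl gives the robot as it stands. The module is installed in compiled form; this text tells all that it offers.
- The arm moves only by the shell command python3 -m handwheel 'ROWS' [OPENING] [FORCE]. ROWS is JSON, a list of rows, each a list of 2 entries, a list of its own where there are three numbers: the shift along the tool's x, y, z in cm, then the turn, a rotation vector about the tool's x, y, z in rad. In form: [[[tx, ty, tz], [ax, ay, az]], ...]. A call has 1 to 5 rows; each row is the pose to reach, as a shift and turn from the pose commanded when the call began, along the tool's axes at that moment; what a row does not reach only later rows make up. A row lasts 1/8 s, in which the tool goes at most 62.5 mm and 10.7 degrees, less where a joint would pass 70% of its speed; a pose out of reach is approached as far as the arm can. A call with a gripper value outside its range is refused whole. OPENING is the gripper's target within -1 to 1 (shut at 1, half-way at 0, fully open at -1), set as the call begins (- or left out, the last holds). The fingers move at their own pace and stop on an object; FORCE is the grip in N (left out, the last holds). Time passes only in rows, so rows that repeat a pose let the fingers close. It gives the time, the measured TCP pose, the force, the opening and the grip force at its end, in the units of the state.
- ctrl.get_obs(): the state, without advancing time (a new reading comes with each control period).
- ctrl.get_image(name): name is "side" or "top" or "wrist"; returns the picture (480x640x3 uint8, blue, green, red); there is no depth.
- ctrl.calibration(name): a dict with "fx", "fy", "cx", "cy" (pixels), "R" (3x3) and "t" (3): a world point X has camera coordinates R X + t. Camera axes: x right, y down, z forward; pixel columns grow to the right and rows downward; lengths in m; the calibration is good to about 2 mm. A picture is of the moment at which its call begins: read the wrist's pose just before it. calibration takes no time and is no camera call; for the wrist camera it gives the pose at the moment of the call.
- ctrl.finish_job(): hands the job in; it is judged then, once.
Trained networks look in the newest picture that a camera, given by its name, has taken for a name from the list of things; names that differ only in an ending like _2 or _b are one class to them, and where a whole thing is asked for, a point or a joint stands for the part that bears it (a point fixed in the world has none). Each returns a list of dicts, best first, with "score" (0 to 1); they miss things now and then, are a little off and sometimes report something else, mostly with a low value. They report only what shows in the picture. A call takes as long as a camera call.
- ctrl.look_for(camera, query): "position" ([column, row] in pixels, amid what is visible of it).
- ctrl.landmark_of(camera, query): "position" ([column, row] in pixels: a listed point, or the origin of a listed thing).
The state is a dict: "t": time; "q": joint angles; "dq": joint speeds; "effort": joint torques, N m; "tool_pos": TCP position; "tool_rot": TCP orientation; "contact_force": force on the tool from outside, world axes, zero at the start; "wrist_torque": the same for the moment, N m; "opening": finger opening in m; "grip_force": force on a finger pad.
Only numpy, scipy, OpenCV 4.12 (cv2) and the standard library are available. Lean on these libraries where they do the work, as an engineer would, in place of code of your own. Each camera call takes 0.05 s, during which the arm holds its last target. There are 200 camera calls.

## Working session

There is one attempt and no reset: what is moved stays moved. The work goes in short steps, Python scripts to look and compute and a shell command to move; the robot and the scene stay as the last step left them, time stands still between calls to the robot, and variables do not carry over. Pictures are saved under pics/ and viewed, at most 10 in all, crops included, and the job is handed in when it is done.

```bash
mkdir -p pics; cat > h.py <<'E'
import numpy as np, cv2
from station import ctrl
from scipy.spatial.transform import Rotation as Rn
def ray(cam,uv,z):
    c=ctrl.calibration(cam);R=np.array(c["R"]);t=np.array(c["t"])
    d=R.T@np.array([(uv[0]-c["cx"])/c["fx"],(uv[1]-c["cy"])/c["fy"],1]);o=-R.T@t
    return o+d*(z-o[2])/d[2]
def proj(cam,X):
    c=ctrl.calibration(cam);p=np.array(c["R"])@X+np.array(c["t"])
    return np.array([c["fx"]*p[0]/p[2]+c["cx"],c["fy"]*p[1]/p[2]+c["cy"]])
E
python3 - <<'E'
from h import *
o=ctrl.get_obs();print(o["t"],o["tool_pos"],o["tool_rot"],o["opening"])
for c in("top","side"):
    cv2.imwrite(f"pics/{c}0.png",ctrl.get_image(c))
    k=ctrl.calibration(c);print(c,-np.array(k["R"]).T@k["t"],k["fx"])
    for q,z in(("case",0),("case_floor",.005),("shoe",0),("shoe_toe",0),("step",0),("step_nose",0),("fork",0),("fork_tips",0),("lid_tab",.115)):
        for r in ctrl.landmark_of(c,q)[:2]: print(c,q,np.round(r["position"]),round(r["score"],2),np.round(ray(c,r["position"],z)[:2],4))
E
```

```text
0.0 [0.2646282  0.56552558 0.23004528] [-0.68200727 -3.06597445  0.00309356] 0.08555502106378471
top [0.30448124 0.00895975 1.53094584] 569.6646524099654
top case [322. 268.] 0.66 [ 0.4631 -0.0063]
top case_floor [321. 267.] 0.83 [ 0.4658 -0.0041]
top shoe [214. 279.] 0.97 [0.4374 0.2845]
top shoe [147. 228.] 0.31 [0.5798 0.4693]
top shoe_toe [234. 285.] 0.59 [0.4209 0.2321]
top step [471. 238.] 0.95 [ 0.5383 -0.4135]
top step_nose [458. 235.] 0.84 [ 0.5472 -0.379 ]
top fork [410. 280.] 0.95 [ 0.4261 -0.2434]
top fork_tips [432. 277.] 0.8 [ 0.4332 -0.3023]
top lid_tab [334. 213.] 0.95 [ 0.5912 -0.0386]
side [0.27492763 1.06130508 0.9531891 ] 444.9215694350519
side case [336. 260.] 0.59 [ 0.4682 -0.0126]
side case [360. 207.] 0.27 [ 0.4411 -0.3349]
side case_floor [332. 262.] 0.91 [0.4759 0.0063]
side shoe [326. 329.] 0.76 [0.4345 0.2737]
side step_nose [338. 200.] 0.67 [ 0.5315 -0.3611]
side step_nose [298. 224.] 0.18 [ 0.6426 -0.1722]
side fork [360. 216.] 0.86 [ 0.4323 -0.278 ]
side fork_tips [358. 208.] 0.57 [ 0.4496 -0.3245]
side fork_tips [322. 330.] 0.34 [0.4456 0.2805]
side lid_tab [300. 222.] 0.96 [ 0.5938 -0.0333]
```

View pics/top0.png

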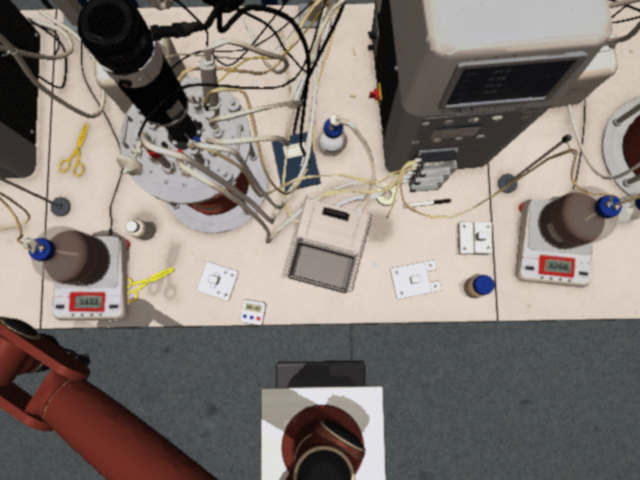

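View pics/side0.png

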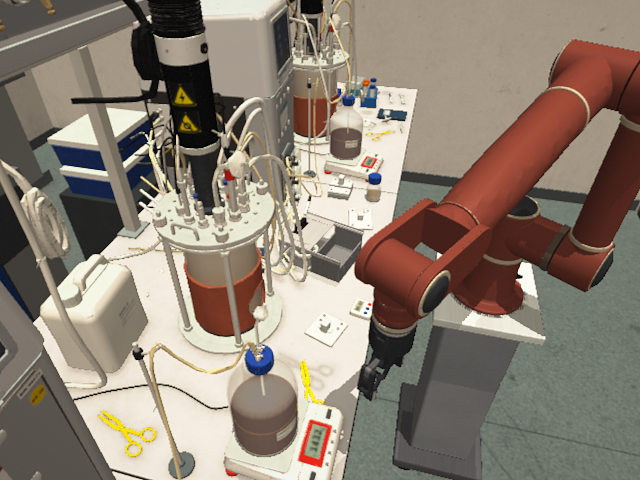

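The top view shows the shoe at (217,280), fork at (415,280) with its slot towards the right, step at (475,238) and the case at (323,262). The lid tab is at (335,213). The side view agrees. The case and shoe yaws are both about -0.3.

```bash
cat >> h.py <<'E'
def go(x,y,z,yaw):
    "print shift(cm)+turn in tool axes to TCP x,y,z pointing down, tool y along object x axis at yaw (mod pi)"
    o=ctrl.get_obs();p=np.array(o["tool_pos"]);R=Rn.from_rotvec(o["tool_rot"])
    best=None
    for k in(0,1):
        a=yaw+k*np.pi; yv=np.array([np.cos(a),np.sin(a),0]);zv=np.array([0,0,-1.])
        T=Rn.from_matrix(np.column_stack([np.cross(yv,zv),yv,zv])); d=(R.inv()*T).as_rotvec()
        if best is None or np.linalg.norm(d)<np.linalg.norm(best): best=d
    s=R.inv().apply(np.array([x,y,z])-p)*100
    print("shift",np.round(s,2),"turn",np.round(best,3),"q6",round(o["q"][5],2),"t",o["t"],"pos",np.round(p,4),"F",np.round(o["contact_force"],1),"op",round(o["opening"],4))
E
python3 - <<'E'
from h import *
o=ctrl.get_obs();R=Rn.from_rotvec(o["tool_rot"])
k=ctrl.calibration("wrist");C=-np.array(k["R"]).T@k["t"]
print("cam in tool",R.inv().apply(C-o["tool_pos"]),"axis",R.inv().apply(np.array(k["R"])[2]),k["fx"]);print(R.as_matrix())
go(.4374,.2845,.25,-.305)
go(.438,.285,.25,-.305)
E
```

```text
cam in tool [ 0.08126807 -0.00208286 -0.14182263] axis [-3.15882257e-01 -1.92529006e-04  9.48798378e-01] 371.0729492118866
[[-9.05690285e-01  4.23939979e-01 -4.52553421e-05]
 [ 4.23939981e-01  9.05690284e-01 -4.43996870e-05]
 [ 2.21645213e-05 -5.93979140e-05 -9.99999998e-01]]
shift [-27.55 -18.19  -1.87] turn [-0.     0.     1.438] q6 -0.12 t 1.0 pos [0.2649 0.566  0.2313] F [ 0.1  1.1 -0.7] op 0.0853
shift [-27.59 -18.12  -1.87] turn [-0.     0.     1.438] q6 -0.12 t 1.0 pos [0.2649 0.566  0.2313] F [ 0.1  1.1 -0.7] op 0.0853
```

```bash
python3 -m handwheel '[[[-27.6,-18.2,-1.9],[0,0,1.438]],[[-27.6,-18.2,-1.9],[0,0,1.438]],[[-27.6,-18.2,-1.9],[0,0,1.438]],[[-27.6,-18.2,-1.9],[0,0,1.438]],[[-27.6,-18.2,-1.9],[0,0,1.438]]]'; python3 - <<'E'
from h import *
go(.4374,.2845,.25,-.305)
E
```

```text
t: 1.62
tool_pos: [0.4288, 0.2983, 0.2497]
tool_rot: [2.001, 2.421, 0.001]
contact_force: [0.6, -0.3, 0.3]
opening: 0.0854
grip_force: 0.0
shift [-1.52  0.58 -0.03] turn [ 0.001 -0.     0.495] q6 0.28 t 1.625 pos [0.4288 0.2983 0.2497] F [ 0.6 -0.3  0.3] op 0.0854
```

```bash
python3 -m handwheel '[[[-1.5,0.6,0],[0,0,0.49]],[[-1.5,0.6,0],[0,0,0.49]],[[-1.5,0.6,0],[0,0,0.49]],[[-1.5,0.6,0],[0,0,0.49]]]'; python3 - <<'E'
from h import *
cv2.imwrite("pics/w1.png",ctrl.get_image("wrist"))
for q,z in(("shoe",0),("shoe_toe",0)):
  for r in ctrl.landmark_of("wrist",q)[:2]: print(q,np.round(r["position"]),round(r["score"],2),np.round(ray("wrist",r["position"],z)[:2],4))
go(.4374,.2845,.1,-.305)
E
```

```text
t: 2.12
tool_pos: [0.4369, 0.2864, 0.2493]
tool_rot: [2.522, 1.873, 0.0]
contact_force: [0.1, 0.6, -0.1]
opening: 0.0854
grip_force: 0.0
shoe [313. 197.] 0.59 [0.4339 0.2786]
shoe_toe [310. 244.] 0.71 [0.4149 0.2281]
shift [-0.18  0.12 14.93] turn [ 0.    -0.     0.012] q6 0.73 t 2.275 pos [0.4368 0.2866 0.2493] F [-0.1  0.1  0.3] op 0.0851
```

View pics/w1.png

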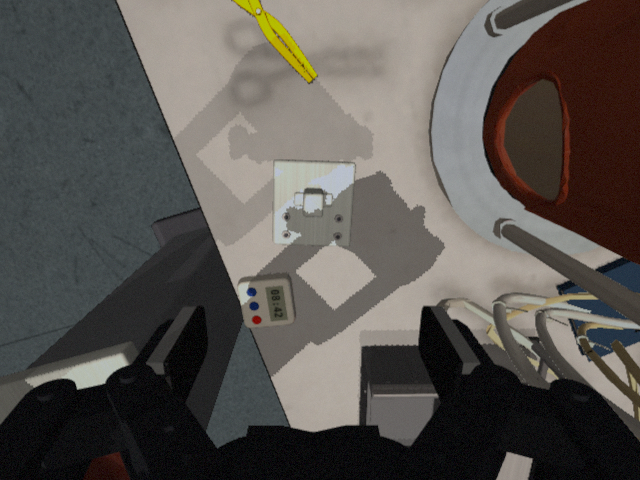

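The wrist view shows the shoe with corners about (274,160), (355,162), (352,246) and (274,245). The bolt heads (toe) face the case, so it is the right way round. I'll fit the corners.

```bash
cat >> h.py <<'E'
def fit(cam,loc,pix,guess):
    "least squares x,y,yaw of a body from local 3-D points and pixels"
    from scipy.optimize import least_squares
    loc=np.array(loc,float);pix=np.array(pix,float);c=ctrl.calibration(cam);Rc=np.array(c["R"]);t=np.array(c["t"])
    def f(v):
        P=Rn.from_euler("z",v[2]).apply(loc)+[v[0],v[1],0]; q=P@Rc.T+t
        return (np.column_stack([c["fx"]*q[:,0]/q[:,2]+c["cx"],c["fy"]*q[:,1]/q[:,2]+c["cy"]])-pix).ravel()
    s=least_squares(f,guess);print("fit",np.round(s.x,4),"res",np.round(s.fun,1));return s.x
E
python3 - <<'E'
from h import *
v=fit("wrist",[[-.0425,.039,.01],[.0425,.039,.01],[.0425,-.053,.01],[-.0425,-.053,.01]],[[274,160],[355,162],[352,246],[274,245]],[.437,.284,-.3])
go(v[0],v[1],.06,v[2]);
E
```

```text
fit [ 0.4354  0.2793 -0.3114] res [-1.3 -0.   1.4 -0.5 -0.2  0.5  0.1  0.2]
shift [-0.74  0.08 18.93] turn [ 0.    -0.     0.019] q6 0.73 t 2.275 pos [0.4368 0.2866 0.2493] F [-0.1  0.1  0.3] op 0.0851
```

```bash
python3 -m handwheel '[[[-0.7,0.1,5.9],[0,0,0.02]],[[-0.7,0.1,12],[0,0,0.02]],[[-0.7,0.1,18],[0,0,0.02]],[[-0.7,0.1,23.5],[0,0,0.02]],[[-0.7,0.1,23.5],[0,0,0.02]]]' - 60; python3 -m handwheel '[[[0,0,0],[0,0,0]],[[0,0,0],[0,0,0]],[[0,0,0],[0,0,0]],[[0,0,0],[0,0,0]],[[0,0,0],[0,0,0]]]' 1 60
```

```text
t: 2.9
tool_pos: [0.4313, 0.2776, 0.0094]
tool_rot: [-2.539, -1.846, 0.018]
contact_force: [-0.5, -0.0, 0.1]
opening: 0.0853
grip_force: 0.0
t: 3.52
tool_pos: [0.437, 0.2803, 0.0162]
tool_rot: [2.542, 1.846, 0.005]
contact_force: [-1.8, 0.8, 6.7]
opening: 0.0193
grip_force: 60.9
```

```bash
python3 -m handwheel '[[[0,0,-6],[0,0,0]],[[0,0,-12],[0,0,0]],[[0,0,-18],[0,0,0]],[[0,0,-23],[0,0,0]],[[0,0,-23],[0,0,0]]]'; python3 - <<'E'
from h import *
go(.454,-.044,.25,-.26)
E
```

```text
t: 4.15
tool_pos: [0.438, 0.2806, 0.2501]
tool_rot: [2.54, 1.845, 0.016]
contact_force: [-0.0, 0.5, -2.8]
opening: 0.0188
grip_force: 60.0
shift [-30.37  11.56  -0.12] turn [ 0.008 -0.007 -0.054] q6 0.74 t 4.15 pos [0.438  0.2806 0.2501] F [-0.   0.5 -2.8] op 0.0188
```

```bash
python3 -m handwheel '[[[-5.7,2.2,0],[0,0,-0.05]],[[-11.4,4.4,0],[0,0,-0.05]],[[-17.1,6.6,0],[0,0,-0.05]],[[-22.8,8.8,0],[0,0,-0.05]],[[-28.5,11,0],[0,0,-0.05]]]'; python3 -m handwheel '[[[-1.9,0.6,0],[0,0,0]],[[-1.9,0.6,0],[0,0,0]],[[-1.9,0.6,0],[0,0,0]]]'; python3 - <<'E'
from h import *
cv2.imwrite("pics/w2.png",ctrl.get_image("wrist"))
for q,z in(("case",0),("case_floor",.005),("shoe",0),("lid_tab",.115)):
  for r in ctrl.landmark_of("wrist",q)[:2]: print(q,np.round(r["position"]),round(r["score"],2),np.round(ray("wrist",r["position"],z)[:2],4))
go(.454,-.044,.25,-.26)
E
```

```text
t: 4.78
tool_pos: [0.4508, -0.0271, 0.2417]
tool_rot: [-2.493, -1.908, 0.003]
contact_force: [0.9, -0.0, -2.1]
opening: 0.019
grip_force: 59.8
t: 5.15
tool_pos: [0.4523, -0.0447, 0.2427]
tool_rot: [-2.493, -1.908, 0.002]
contact_force: [-0.5, 0.1, -2.4]
opening: 0.0189
grip_force: 59.9
case [313. 149.] 0.86 [ 0.4636 -0.0032]
case [309. 383.] 0.21 [ 0.384  -0.2799]
case_floor [316. 156.] 0.57 [ 0.4644 -0.0094]
case_floor [314. 384.] 0.19 [ 0.3906 -0.2799]
shoe [314. 292.] 0.88 [ 0.423  -0.1597]
shoe [311. 150.] 0.7 [ 0.4619 -0.0035]
lid_tab [500. 176.] 0.88 [ 0.5936 -0.0466]
shift [ 0.08  0.08 -0.59] turn [-0.    -0.    -0.003] q6 0.0 t 5.4 pos [ 0.453  -0.0446  0.2441] F [ 0.4  0.  -2.6] op 0.0187
```

View pics/w2.png

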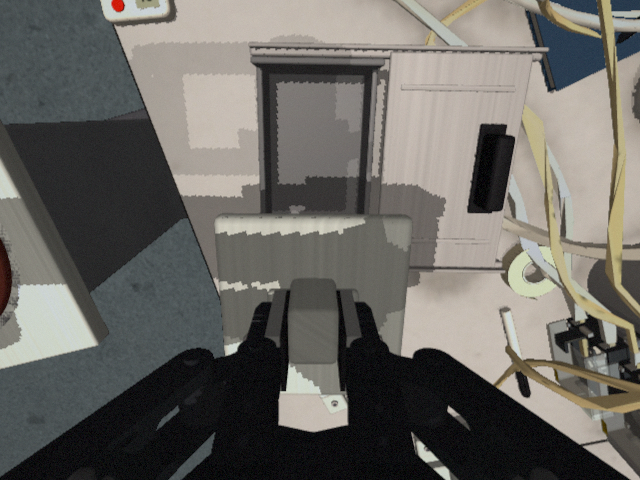

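The wrist view shows the case opening at about (257-385, 50-215), its lower part hidden by the held shoe. The tab is at (492,168). I'll zoom in for the case edges.

```bash
python3 -c "
import cv2
a=cv2.imread('pics/w2.png')[30:230,240:560];a=cv2.convertScaleAbs(a,alpha=1.6);cv2.imwrite('pics/w2c.png',cv2.resize(a,None,fx=2.5,fy=2.5,interpolation=cv2.INTER_CUBIC))"
```

```text
(no output)
```

View pics/w2c.png

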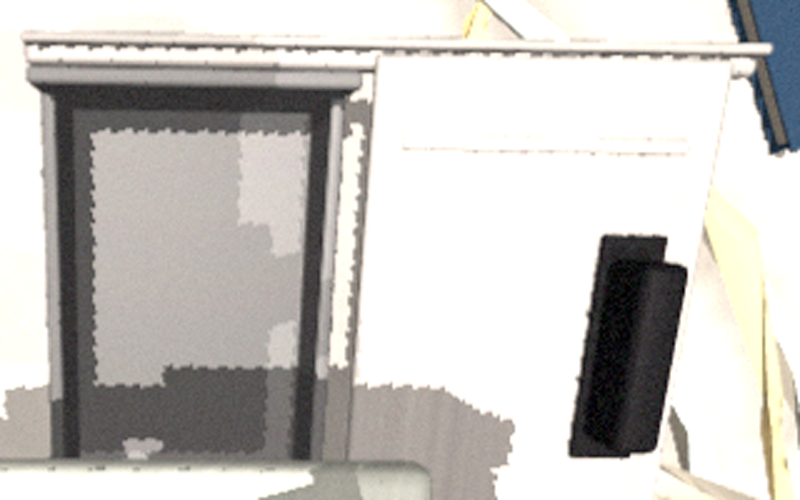

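```bash
cat > casefit.py <<'E'
from h import *
from scipy.optimize import least_squares
P=lambda a,b:(240+a/2.5,30+b/2.5)
L=[(P(56,110),.055,0,-.045),(P(65,440),.055,0,-.045),(P(43,110),.055,0,-.05),(P(53,440),.055,0,-.05),(P(330,110),.055,0,.045),(P(314,440),.055,0,.045),
 (P(60,87),.084,1,.075),(P(320,87),.084,1,.075),(P(75,108),.005,0,-.045),(P(312,108),.005,0,.045),(P(75,108),.005,1,.075),(P(312,108),.005,1,.075)]
W=[ray("wrist",p,z) for p,z,_,_ in L]
def f(v):
    return [((Rn.from_euler("z",-v[2]).apply(w-[v[0],v[1],0]))[i]-c)*1000 for w,(_,_,i,c) in zip(W,L)]
s=least_squares(f,[.464,-.004,-.26],loss="soft_l1");print(np.round(s.x,4),np.round(f(s.x),1))
tabp=ray("wrist",P(655,355),.115);print("tab",Rn.from_euler("z",-s.x[2]).apply(tabp-[s.x[0],s.x[1],0]))
# held shoe: heel edge top z unknown
E
python3 casefit.py
```

```text
[ 0.4655 -0.0089 -0.2729] [-0.3 -0.8  0.4 -0.2 -0.3  0.5 -1.  -0.3  0.6  0.1  0.3  1.1]
tab [0.13449712 0.00085227 0.115     ]
```

```bash
python3 - <<'E'
from h import *
o=ctrl.get_obs();R=Rn.from_rotvec(o["tool_rot"]);p=np.array(o["tool_pos"])
for uv in((217,216),(410,215)):
    for z in(.237,): print(R.inv().apply(ray("wrist",uv,z)-p))
c=np.array([.4655,-.0089]);a=-.273;y=np.array([-np.sin(a),np.cos(a)])
print(R.as_matrix()[:,1])
for z in(.15,.07): go(*(c+y*(.033+.001)),z,a)
E
```

```text
[ 0.03787235 -0.04026165  0.00708966]
[0.03826086 0.03995488 0.00707273]
[ 9.65649530e-01 -2.59847918e-01 -2.11495966e-04]
shift [7.17 0.32 9.41] turn [-0.   -0.    0.01] q6 0.0 t 5.4 pos [ 0.453  -0.0446  0.2441] F [ 0.4  0.  -2.6] op 0.0187
shift [ 7.17  0.32 17.41] turn [-0.   -0.    0.01] q6 0.0 t 5.4 pos [ 0.453  -0.0446  0.2441] F [ 0.4  0.  -2.6] op 0.0187
```

```bash
python3 -m handwheel '[[[4,0.3,0],[0,0,-0.01]],[[7.2,0.3,2],[0,0,0.01]],[[7.2,0.3,6],[0,0,0.01]],[[7.2,0.3,10],[0,0,0.01]],[[7.2,0.3,10],[0,0,0.01]]]'; python3 -m handwheel '[[[0,0,0],[0,0,0]],[[0,0,0],[0,0,0]]]';python3 - <<'E'
from h import *
c=np.array([.4655,-.0089]);a=-.273;y=np.array([-np.sin(a),np.cos(a)])
for z in(.06,.021): go(*(c+y*.0342),z,a)
E
```

```text
t: 6.02
tool_pos: [0.4719, 0.0242, 0.1405]
tool_rot: [-2.499, -1.895, 0.009]
contact_force: [-0.1, -0.1, -3.0]
opening: 0.0192
grip_force: 59.7
t: 6.28
tool_pos: [0.4763, 0.0231, 0.1469]
tool_rot: [2.502, 1.895, 0.005]
contact_force: [0.8, 0.6, -1.6]
opening: 0.0187
grip_force: 59.7
shift [ 0.04 -0.22  8.69] turn [ 0.004 -0.001 -0.001] q6 0.17 t 6.275 pos [0.4763 0.0231 0.1469] F [ 0.8  0.6 -1.6] op 0.0187
shift [ 0.03 -0.24 12.59] turn [ 0.004 -0.001 -0.001] q6 0.17 t 6.275 pos [0.4763 0.0231 0.1469] F [ 0.8  0.6 -1.6] op 0.0187
```

```bash
python3 -m handwheel '[[[0,-0.2,2],[0,0,0]],[[0,-0.2,4],[0,0,0]],[[0,-0.2,4.5],[0,0,0]],[[0,-0.2,4.5],[0,0,0]],[[0,-0.2,4.5],[0,0,0]]]';python3 - <<'E'
from h import *
cv2.imwrite("pics/w3.png",ctrl.get_image("wrist"))
c=np.array([.4655,-.0089]);a=-.273;y=np.array([-np.sin(a),np.cos(a)])
for z in(.06,.021): go(*(c+y*.0342),z,a)
E
```

```text
t: 6.9
tool_pos: [0.4738, 0.0237, 0.1007]
tool_rot: [2.503, 1.896, 0.003]
contact_force: [0.1, -0.7, -1.9]
opening: 0.0186
grip_force: 59.8
shift [0.06 0.08 4.06] turn [ 0.002 -0.    -0.002] q6 0.17 t 6.95 pos [0.4737 0.0237 0.1006] F [ 0.6 -0.1 -2.3] op 0.0186
shift [0.05 0.07 7.96] turn [ 0.002 -0.    -0.002] q6 0.17 t 6.95 pos [0.4737 0.0237 0.1006] F [ 0.6 -0.1 -2.3] op 0.0186
```

View pics/w3.png

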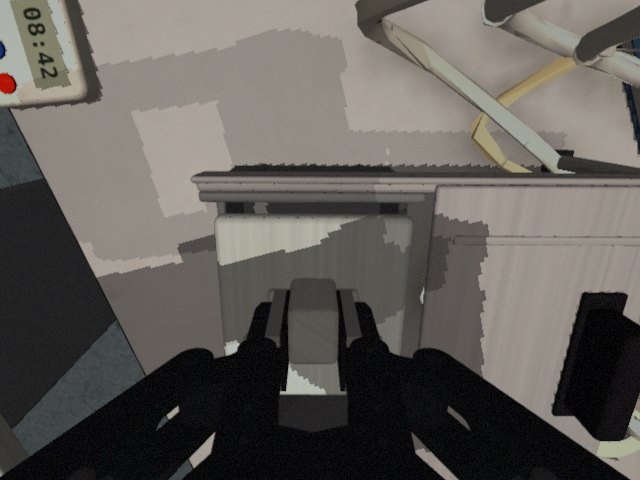

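The shoe hangs level between the end wall (row ~203) and the long walls, ready to enter. I'll descend in small steps.

```bash
python3 -m handwheel '[[[0,0.1,1],[0,0,0]],[[0,0.1,2],[0,0,0]],[[0,0.1,3],[0,0,0]],[[0,0.1,4],[0,0,0]],[[0,0.1,5],[0,0,0]]]'; python3 -m handwheel '[[[0,0,0.5],[0,0,0]],[[0,0,1],[0,0,0]],[[0,0,1.5],[0,0,0]],[[0,0,1.5],[0,0,0]]]';python3 - <<'E'
from h import *
c=np.array([.4655,-.0089]);a=-.273;y=np.array([-np.sin(a),np.cos(a)])
for z in(.06,.021): go(*(c+y*.0342),z,a)
E
```

```text
t: 7.58
tool_pos: [0.4736, 0.0236, 0.0483]
tool_rot: [-2.504, -1.896, 0.001]
contact_force: [0.2, 0.7, -2.0]
opening: 0.0189
grip_force: 59.8
t: 8.07
tool_pos: [0.4735, 0.0236, 0.0339]
tool_rot: [-2.504, -1.896, 0.001]
contact_force: [0.5, 0.1, -2.2]
opening: 0.0191
grip_force: 59.8
shift [ 0.08  0.1  -2.61] turn [-0.001  0.    -0.002] q6 0.17 t 8.075 pos [0.4735 0.0236 0.0339] F [ 0.5  0.1 -2.2] op 0.0191
shift [0.08 0.1  1.29] turn [-0.001  0.    -0.002] q6 0.17 t 8.075 pos [0.4735 0.0236 0.0339] F [ 0.5  0.1 -2.2] op 0.0191
```

```bash
python3 -m handwheel '[[[0,0,0.5],[0,0,0]],[[0,0,1],[0,0,0]],[[0,0,1.3],[0,0,0]],[[0,0,1.4],[0,0,0]],[[0,0,1.4],[0,0,0]]]'; python3 -m handwheel '[[[0,0,0],[0,0,0]],[[0,0,0],[0,0,0]],[[0,0,0],[0,0,0]]]' 0
```

```text
t: 8.7
tool_pos: [0.4736, 0.0235, 0.0212]
tool_rot: [-2.504, -1.896, 0.002]
contact_force: [-6.3, 0.4, 6.9]
opening: 0.0188
grip_force: 61.1
t: 9.07
tool_pos: [0.4701, 0.0246, 0.0188]
tool_rot: [-2.499, -1.893, 0.009]
contact_force: [-13.3, 4.3, 5.4]
opening: 0.0427
grip_force: 0.0
```

```bash
python3 -m handwheel '[[[0,0,0],[0,0,0]],[[0,0,-1],[0,0,0]],[[0,0,-3],[0,0,0]],[[0,0,-7],[0,0,0]],[[0,0,-13],[0,0,0]]]' 0.3; python3 -m handwheel '[[[0,0,-6],[0,0,0]],[[0,0,-10.5],[0,0,0]],[[0,0,-10.5],[0,0,0]]]' -1;python3 - <<'E'
from h import *
cv2.imwrite("pics/w4.png",ctrl.get_image("wrist"))
for q in("shoe","shoe_toe"):
  for r in ctrl.landmark_of("wrist",q)[:2]:
    w=ray("wrist",r["position"],.005); print(q,np.round(r["position"]),round(r["score"],2),np.round(Rn.from_euler("z",.273).apply(w-[.4655,-.0089,0]),4))
go(.4655,-.0089,.25,-.273)
E
```

```text
t: 9.7
tool_pos: [0.4729, 0.0235, 0.1508]
tool_rot: [-2.504, -1.895, 0.003]
contact_force: [-0.2, -0.3, 0.9]
opening: 0.0298
grip_force: 0.0
t: 10.07
tool_pos: [0.4767, 0.0232, 0.2621]
tool_rot: [2.498, 1.891, 0.014]
contact_force: [-0.5, 0.4, 0.6]
opening: 0.0819
grip_force: 0.0
shoe [308. 194.] 0.56 [-0.0056  0.0285  0.005 ]
shoe [307. 241.] 0.39 [-0.007  -0.0255  0.005 ]
shoe_toe [303. 239.] 0.59 [-0.0128 -0.0225  0.005 ]
shift [-3.34  0.11  0.47] turn [-0.001  0.    -0.002] q6 0.17 t 10.225 pos [0.4735 0.0235 0.2547] F [-0.4 -0.2 -0.6] op 0.0852
```

View pics/w4.png

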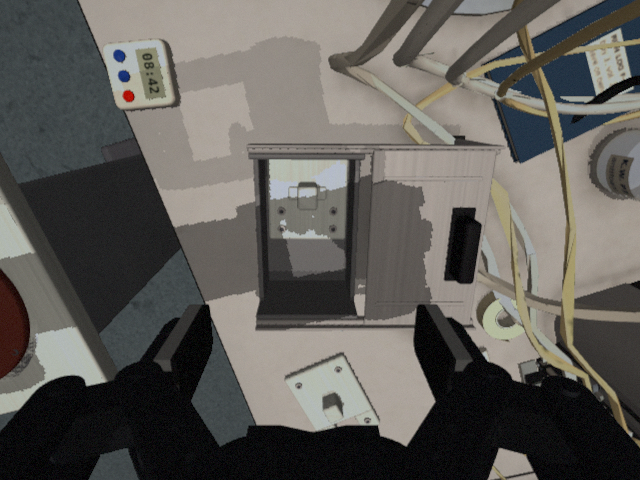

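The view shows the shoe flat in the case: rib at (307,195), bolts and toe towards the right end (row 238), heel by the left end wall. Next the step block.

```bash
python3 - <<'E'
from h import *
go(.538,-.412,.27,-.26)
E
```

```text
shift [-40.17  18.02  -1.53] turn [-0.001  0.    -0.015] q6 0.17 t 10.225 pos [0.4735 0.0235 0.2547] F [-0.4 -0.2 -0.6] op 0.0852
```

```bash
python3 -m handwheel '[[[-5.6,2.5,-1.5],[0,0,0]],[[-11.2,5,-1.5],[0,0,0]],[[-16.8,7.5,-1.5],[0,0,0]],[[-22.4,10,-1.5],[0,0,0]],[[-28,12.5,-1.5],[0,0,0]]]'; python3 -m handwheel '[[[-5.6,2.5,0],[0,0,0]],[[-11.2,5,0],[0,0,0]],[[-12.2,5.5,0],[0,0,0]],[[-12.2,5.5,0],[0,0,0]]]'; python3 - <<'E'
from h import *
cv2.imwrite("pics/w5.png",ctrl.get_image("wrist"))
for q in("step","step_nose"):
  for r in ctrl.landmark_of("wrist",q)[:2]: print(q,np.round(r["position"]),round(r["score"],2),np.round(ray("wrist",r["position"],0)[:2],4))
go(.538,-.412,.27,-.26)
E
```

```text
t: 10.85
tool_pos: [0.5174, -0.2814, 0.2677]
tool_rot: [-2.502, -1.894, 0.001]
contact_force: [0.6, 0.2, -0.4]
opening: 0.0856
grip_force: 0.0
t: 11.35
tool_pos: [0.5375, -0.4119, 0.2679]
tool_rot: [-2.502, -1.893, 0.0]
contact_force: [-0.1, 0.9, 0.3]
opening: 0.0853
grip_force: 0.0
step [316. 199.] 0.76 [ 0.5363 -0.4251]
step_nose [300. 155.] 0.7 [ 0.5334 -0.3741]
shift [-0.15  0.02 -0.  ] turn [-0.001 -0.001 -0.013] q6 -0.49 t 11.5 pos [ 0.5382 -0.4105  0.27  ] F [-0.2  0.1 -0.2] op 0.0852
```

View pics/w5.png

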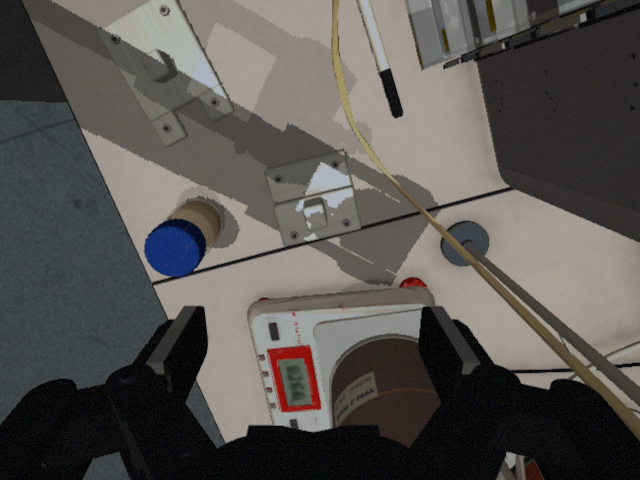

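The view shows the step block with arm-end corners (265,169) and (344,150), leg-top far edge (275,203)-(353,186), near edge (285,246)-(361,230) and its rib at (316,212). The nose points up the picture, towards the case. The fork is at upper left and the blue-capped bottle at (180,240).

```bash
python3 - <<'E'
from h import *
v=fit("wrist",[[-.0425,.05,.03],[.0425,.05,.03],[-.0425,.014,.04],[.0425,.014,.04],[-.0425,-.033,.04],[.0425,-.033,.04]],[[265,169],[344,150],[275,203],[353,186],[285,246],[361,230]],[.538,-.412,-.2])
print(proj("wrist",np.array([v[0],v[1],.074])))
for z in(.15,.055): go(v[0],v[1],z,v[2])
E
```

```text
fit [ 0.5365 -0.4261 -0.0458] res [-0.6 -0.3  1.9 -0.4 -2.5  1.5  0.8 -0.  -1.   0.3  1.4 -0.8]
[316.16064824 217.19906341]
shift [-1.56  0.27 12.  ] turn [-0.001 -0.001 -0.227] q6 -0.49 t 11.5 pos [ 0.5382 -0.4105  0.27  ] F [-0.2  0.1 -0.2] op 0.0852
shift [-1.57  0.28 21.5 ] turn [-0.001 -0.001 -0.227] q6 -0.49 t 11.5 pos [ 0.5382 -0.4105  0.27  ] F [-0.2  0.1 -0.2] op 0.0852
```

```bash
python3 -m handwheel '[[[-1.6,0.3,5],[0,0,-0.227]],[[-1.6,0.3,10],[0,0,-0.227]],[[-1.6,0.3,15],[0,0,-0.227]],[[-1.6,0.3,20],[0,0,-0.227]],[[-1.6,0.3,22.3],[0,0,-0.227]]]'; python3 -m handwheel '[[[0,0,0],[0,0,0]],[[0,0,0],[0,0,0]]]'; python3 - <<'E'
from h import *
go(.5365,-.4261,.047,-.046)
E
```

```text
t: 12.12
tool_pos: [0.5354, -0.4254, 0.044]
tool_rot: [-2.268, -2.166, 0.0]
contact_force: [0.5, 0.4, 0.0]
opening: 0.0852
grip_force: 0.0
t: 12.38
tool_pos: [0.5382, -0.4294, 0.0503]
tool_rot: [2.27, 2.166, 0.0]
contact_force: [0.7, -0.8, 0.0]
opening: 0.0856
grip_force: 0.0
shift [ 0.32 -0.18  0.33] turn [ 0.003  0.003 -0.001] q6 -0.73 t 12.375 pos [ 0.5382 -0.4294  0.0503] F [ 0.7 -0.8  0. ] op 0.0856
```

```bash
python3 -m handwheel '[[[0.2,-0.2,0.2],[0,0,0]],[[0.2,-0.2,0.2],[0,0,0]],[[0.2,-0.2,0.2],[0,0,0]],[[0.2,-0.2,0.2],[0,0,0]],[[0.2,-0.2,0.2],[0,0,0]]]' 1 60; python3 - <<'E'
from h import *
go(.5365,-.4261,.3,-.046)
E
python3 -m handwheel '[[[0,0,-6],[0,0,0]],[[0,0,-12],[0,0,0]],[[0,0,-18],[0,0,0]],[[0,0,-22],[0,0,0]],[[0,0,-22],[0,0,0]]]'; python3 - <<'E'
from h import *
c=np.array([.4655,-.0089]);a=-.273;y=np.array([-np.sin(a),np.cos(a)])
go(*(c-y*.039),.25,a)
E
```

```text
t: 13.0
tool_pos: [0.535, -0.4267, 0.0457]
tool_rot: [2.273, 2.167, 0.0]
contact_force: [0.7, -1.0, 1.2]
opening: 0.0188
grip_force: 59.1
shift [  0.04   0.16 -25.43] turn [ 0.001  0.001 -0.002] q6 -0.73 t 13.0 pos [ 0.535  -0.4267  0.0457] F [ 0.7 -1.   1.2] op 0.0188
t: 13.62
tool_pos: [0.5359, -0.4275, 0.2696]
tool_rot: [2.268, 2.163, 0.0]
contact_force: [-0.4, -0.8, -2.1]
opening: 0.0188
grip_force: 60.0
shift [37.69 -9.91  1.71] turn [0.006 0.004 0.225] q6 -0.73 t 13.625 pos [ 0.5359 -0.4275  0.2696] F [-0.4 -0.8 -2.1] op 0.0188
```

```bash
python3 -m handwheel '[[[5.8,-1.5,0],[0,0,0.1]],[[11.6,-3,0],[0,0,0.2]],[[17.4,-4.5,0],[0,0,0.225]],[[23,-6,0.5],[0,0,0.225]],[[28.6,-7.5,1],[0,0,0.225]]]'; python3 -m handwheel '[[[5.1,-1.8,0.5],[0,0,0]],[[9.1,-2.4,1],[0,0,0]],[[9.1,-2.4,1],[0,0,0]],[[9.1,-2.4,1],[0,0,0]],[[9.1,-2.4,1],[0,0,0]]]'; python3 - <<'E'
from h import *
cv2.imwrite("pics/w6.png",ctrl.get_image("wrist"))
c=np.array([.4655,-.0089]);a=-.273;y=np.array([-np.sin(a),np.cos(a)])
for z in (.15,.0507): go(*(c-y*.0395),z,a)
E
```

```text
t: 14.25
tool_pos: [0.4713, -0.1347, 0.2509]
tool_rot: [-2.499, -1.895, 0.004]
contact_force: [1.0, 0.8, -3.3]
opening: 0.0193
grip_force: 60.0
t: 14.88
tool_pos: [0.4744, -0.0438, 0.2442]
tool_rot: [-2.503, -1.897, 0.002]
contact_force: [-0.3, 0.2, -3.2]
opening: 0.0193
grip_force: 59.9
shift [-0.82 -1.81  9.46] turn [-0.001  0.    -0.001] q6 0.03 t 14.925 pos [ 0.4746 -0.0439  0.2446] F [-0.7  0.6 -2.4] op 0.0192
shift [-0.82 -1.8  19.39] turn [-0.001  0.    -0.001] q6 0.03 t 14.925 pos [ 0.4746 -0.0439  0.2446] F [-0.7  0.6 -2.4] op 0.0192
```

```bash
python3 -m handwheel '[[[-0.8,-1.8,0],[0,0,0]],[[-0.8,-1.8,2],[0,0,0]],[[-0.8,-1.8,6],[0,0,0]],[[-0.8,-1.8,8.5],[0,0,0]],[[-0.8,-1.8,8.5],[0,0,0]]]'; python3 -m handwheel '[[[0,0,0],[0,0,0]],[[0,0,0],[0,0,0]]]';python3 - <<'E'
from h import *
c=np.array([.4655,-.0089]);a=-.273;y=np.array([-np.sin(a),np.cos(a)])
for z in (.0507,): go(*(c-y*.0395),z,a)
cv2.imwrite("pics/w7.png",ctrl.get_image("wrist"))
E
```

```text
t: 15.55
tool_pos: [0.4532, -0.0456, 0.1564]
tool_rot: [-2.499, -1.895, 0.006]
contact_force: [0.6, -0.3, -2.9]
opening: 0.0192
grip_force: 59.8
t: 15.8
tool_pos: [0.4564, -0.0461, 0.1619]
tool_rot: [2.501, 1.898, 0.003]
contact_force: [0.3, -0.2, -3.0]
opening: 0.0192
grip_force: 59.8
shift [-0.12 -0.16 11.12] turn [ 0.003 -0.     0.   ] q6 0.01 t 15.8 pos [ 0.4564 -0.0461  0.1619] F [ 0.3 -0.2 -3. ] op 0.0192
```

View pics/w7.png

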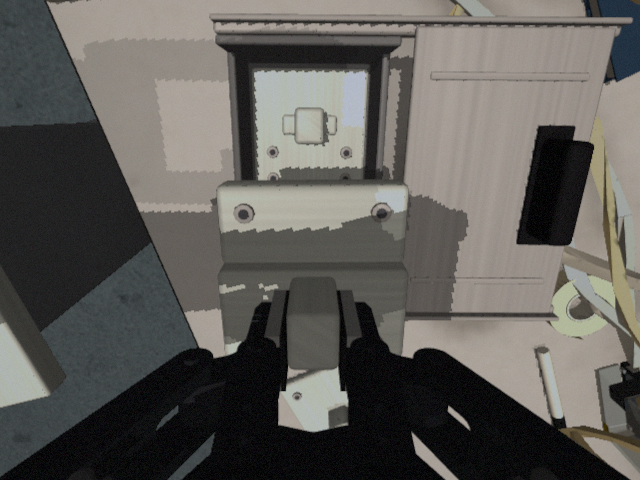

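The block is held square over the right end, and the shoe rib shows at (310,127), centred in the case. I'll descend.

```bash
python3 -m handwheel '[[[-0.1,-0.15,1],[0,0,0]],[[-0.1,-0.15,2],[0,0,0]],[[-0.1,-0.15,3],[0,0,0]],[[-0.1,-0.15,3.5],[0,0,0]],[[-0.1,-0.15,3.5],[0,0,0]]]'; python3 - <<'E'
from h import *
c=np.array([.4655,-.0089]);a=-.273;y=np.array([-np.sin(a),np.cos(a)])
for z in (.0507,): go(*(c-y*.0395),z,a)
E
```

```text
t: 16.48
tool_pos: [0.4532, -0.0463, 0.1245]
tool_rot: [-2.502, -1.899, 0.001]
contact_force: [-0.2, 0.1, -3.1]
opening: 0.0189
grip_force: 60.0
shift [-0.02  0.19  7.38] turn [-0.001  0.     0.001] q6 0.01 t 16.475 pos [ 0.4532 -0.0463  0.1245] F [-0.2  0.1 -3.1] op 0.0189
```

```bash
python3 -m handwheel '[[[0,0.15,1],[0,0,0]],[[0,0.15,2],[0,0,0]],[[0,0.15,3],[0,0,0]],[[0,0.15,4],[0,0,0]],[[0,0.15,5],[0,0,0]]]'; python3 -m handwheel '[[[0,0,0.7],[0,0,0]],[[0,0,1.2],[0,0,0]],[[0,0,1.6],[0,0,0]],[[0,0,1.6],[0,0,0]]]';python3 - <<'E'
from h import *
c=np.array([.4655,-.0089]);a=-.273;y=np.array([-np.sin(a),np.cos(a)])
for z in (.0507,): go(*(c-y*.0395),z,a)
E
```

```text
t: 17.1
tool_pos: [0.4549, -0.0468, 0.0744]
tool_rot: [-2.502, -1.899, 0.0]
contact_force: [0.2, -0.7, -2.1]
opening: 0.0189
grip_force: 60.2
t: 17.6
tool_pos: [0.4549, -0.0467, 0.059]
tool_rot: [-2.502, -1.899, 0.0]
contact_force: [0.5, 0.8, -2.6]
opening: 0.0192
grip_force: 60.1
shift [-0.02 -0.    0.83] turn [-0.     0.     0.001] q6 0.01 t 17.6 pos [ 0.4549 -0.0467  0.059 ] F [ 0.5  0.8 -2.6] op 0.0192
```

```bash
python3 -m handwheel '[[[0,0,0.5],[0,0,0]],[[0,0,0.8],[0,0,0]],[[0,0,0.9],[0,0,0]],[[0,0,0.9],[0,0,0]]]'; python3 -m handwheel '[[[0,0,0],[0,0,0]],[[0,0,0],[0,0,0]],[[0,0,0],[0,0,0]]]' 0.3;  python3 -m handwheel '[[[0,0,-1],[0,0,0]],[[0,0,-3],[0,0,0]],[[0,0,-8],[0,0,0]],[[0,0,-14],[0,0,0]],[[0,0,-20],[0,0,0]]]'; python3 -m handwheel '[[[0,0,0],[0,0,0]],[[0,0,0],[0,0,0]]]' -1;python3 - <<'E'
from h import *
cv2.imwrite("pics/w8.png",ctrl.get_image("wrist"))
for q in("step","step_nose","shoe"):
  for r in ctrl.landmark_of("wrist",q)[:1]:
    w=ray("wrist",r["position"],.005); print(q,np.round(r["position"]),round(r["score"],2),np.round(Rn.from_euler("z",.273).apply(w-[.4655,-.0089,0]),4))
go(.4275,-.25,.27,-.26)
E
```

```text
t: 18.1
tool_pos: [0.455, -0.0468, 0.0506]
tool_rot: [-2.502, -1.899, 0.0]
contact_force: [-3.5, 0.5, 2.5]
opening: 0.0193
grip_force: 60.8
t: 18.48
tool_pos: [0.4554, -0.0469, 0.0505]
tool_rot: [2.502, 1.899, 0.001]
contact_force: [0.2, -0.4, 0.1]
opening: 0.0296
grip_force: 0.0
t: 19.1
tool_pos: [0.4547, -0.0467, 0.2528]
tool_rot: [2.502, 1.899, 0.001]
contact_force: [1.0, 0.3, -0.9]
opening: 0.03
grip_force: 0.0
t: 19.35
tool_pos: [0.455, -0.0468, 0.2506]
tool_rot: [2.502, 1.899, 0.001]
contact_force: [-0.6, 0.4, -0.7]
opening: 0.065
grip_force: 0.0
step [312. 187.] 0.79 [-0.0023 -0.0359  0.005 ]
step_nose [518. 262.] 0.65 [ 0.2278 -0.1196  0.005 ]
shoe [311. 122.] 0.89 [-0.0038  0.03    0.005 ]
shift [-20.31   2.9   -2.18] turn [-0.003  0.    -0.012] q6 0.01 t 19.55 pos [ 0.4542 -0.0466  0.2483] F [ 0.9 -0.4  0.8] op 0.0852
```

View pics/w8.png

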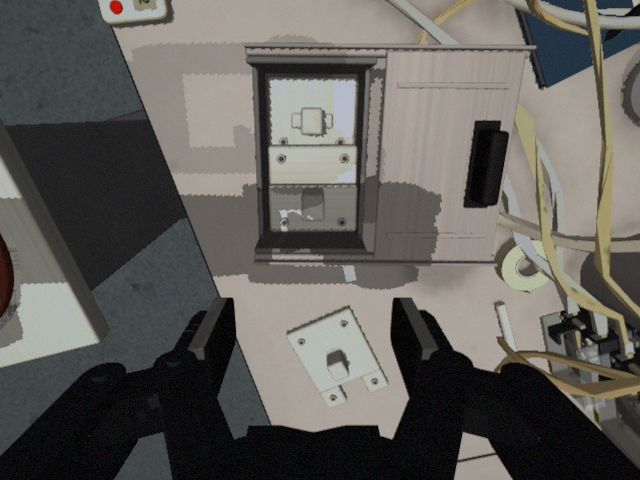

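The block sits level in the right end, with its arm over the toe. The fork lies at (336,357) with its prongs away from the case, corners (288,333), (348,308), (386,385) and (334,405). I'll do a rough fit, then hover.

```bash
python3 - <<'E'
from h import *
v=fit("wrist",[[-.0425,.057,.01],[.0425,.057,.01],[.0425,-.066,.01],[-.0425,-.066,.01]],[[288,333],[348,308],[386,385],[334,405]],[.427,-.25,-.26])
go(v[0],v[1],.25,v[2])
E
```

```text
fit [ 0.4274 -0.2499  0.1884] res [-3.2  0.8  2.1 -2.4  5.3 -0.8 -4.3  3.4]
shift [-20.31   2.89  -0.18] turn [-0.003 -0.001 -0.461] q6 0.01 t 19.55 pos [ 0.4542 -0.0466  0.2483] F [ 0.9 -0.4  0.8] op 0.0852
```

```bash
python3 -m handwheel '[[[-5.7,0.8,0],[0,0,-0.15]],[[-11.4,1.6,0],[0,0,-0.3]],[[-17,2.4,0],[0,0,-0.45]],[[-20.3,2.9,0],[0,0,-0.46]],[[-20.3,2.9,0],[0,0,-0.46]]]'; python3 -m handwheel '[[[0,0,0],[0,0,0]],[[0,0,0],[0,0,0]],[[0,0,0],[0,0,0]]]'; python3 - <<'E'
from h import *
cv2.imwrite("pics/w9.png",ctrl.get_image("wrist"))
for q in("fork","fork_tips"):
  for r in ctrl.landmark_of("wrist",q)[:2]: print(q,np.round(r["position"]),round(r["score"],2),np.round(ray("wrist",r["position"],0)[:2],4))
go(.4274,-.25,.27,.19)
E
```

```text
t: 20.18
tool_pos: [0.4273, -0.2515, 0.2487]
tool_rot: [-2.006, -2.414, 0.0]
contact_force: [0.5, 0.7, -0.2]
opening: 0.0855
grip_force: 0.0
t: 20.55
tool_pos: [0.4285, -0.2492, 0.2502]
tool_rot: [2.002, 2.421, 0.0]
contact_force: [-0.2, -0.7, -0.5]
opening: 0.0856
grip_force: 0.0
fork [311. 195.] 0.72 [ 0.4262 -0.2557]
fork_tips [313. 255.] 0.66 [ 0.4414 -0.3236]
shift [-0.02 -0.11 -1.96] turn [ 0.     0.    -0.002] q6 -0.87 t 20.7 pos [ 0.4285 -0.2496  0.2504] F [-0.3  0.1 -0.3] op 0.0853
```

View pics/w9.png

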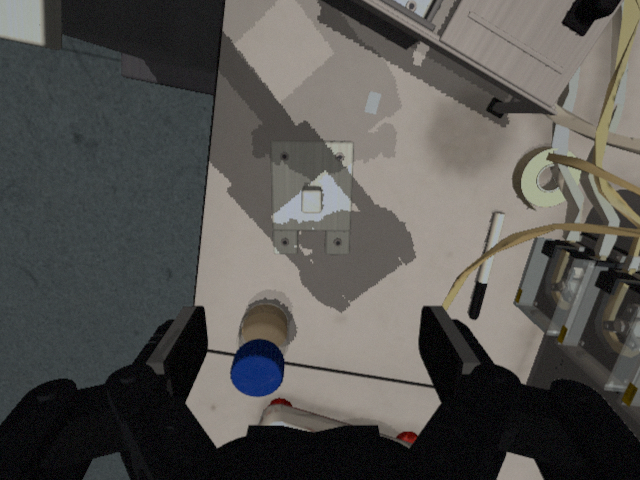

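The fork's corners are (272,141), (354,141), (349,254) and (273,253), with its rib at (312,200). The buffer bottle is well clear, at (262,330).

```bash
python3 - <<'E'
from h import *
v=fit("wrist",[[-.0425,.057,.01],[.0425,.057,.01],[.0425,-.066,.01],[-.0425,-.066,.01]],[[272,141],[354,141],[349,254],[273,253]],[.427,-.25,.19])
print(proj("wrist",np.array([v[0],v[1],.034])))
go(v[0],v[1],.0155,v[2])
E
```

```text
fit [ 0.4274 -0.2547  0.1737] res [-1.7 -1.5  1.3 -0.3  0.7  1.2 -0.2  1.2]
[312.01179966 201.30912097]
shift [-0.47 -0.21 23.49] turn [0.    0.    0.015] q6 -0.87 t 20.7 pos [ 0.4285 -0.2496  0.2504] F [-0.3  0.1 -0.3] op 0.0853
```

```bash
python3 -m handwheel '[[[-0.5,-0.2,5.9],[0,0,0.015]],[[-0.5,-0.2,12],[0,0,0.015]],[[-0.5,-0.2,18],[0,0,0.015]],[[-0.5,-0.2,22],[0,0,0.015]],[[-0.5,-0.2,23.4],[0,0,0.015]]]'; python3 -m handwheel '[[[0,0,0],[0,0,0]],[[0,0,0],[0,0,0]],[[0,0,0],[0,0,0]],[[0,0,0],[0,0,0]]]'; python3 - <<'E'
from h import *
go(.4274,-.2547,.0155,.174)
E
```

```text
t: 21.32
tool_pos: [0.4256, -0.2539, 0.0135]
tool_rot: [-2.018, -2.401, 0.0]
contact_force: [-0.6, -0.5, -0.1]
opening: 0.0856
grip_force: 0.0
t: 21.82
tool_pos: [0.428, -0.256, 0.0175]
tool_rot: [2.02, 2.403, 0.0]
contact_force: [0.6, -0.8, 0.4]
opening: 0.0858
grip_force: 0.0
shift [ 0.14 -0.04  0.2 ] turn [ 0.002  0.002 -0.001] q6 -0.86 t 21.825 pos [ 0.428  -0.256   0.0175] F [ 0.6 -0.8  0.4] op 0.0858
```

```bash
python3 -m handwheel '[[[0.1,0,0.1],[0,0,0]],[[0.1,0,0.1],[0,0,0]],[[0.1,0,0.1],[0,0,0]],[[0.1,0,0.1],[0,0,0]],[[0.1,0,0.1],[0,0,0]]]' 1 60; python3 - <<'E'
from h import *
go(.4274,-.2547,.0155,.174)
E
python3 -m handwheel '[[[0,0,-6],[0,0,0]],[[0,0,-12],[0,0,0]],[[0,0,-18],[0,0,0]],[[0,0,-22],[0,0,0]],[[0,0,-22],[0,0,0]]]'; python3 - <<'E'
from h import *
c=np.array([.4655,-.0089]);a=-.273;y=np.array([-np.sin(a),np.cos(a)])
go(*(c+y*.015),.25,a)
E
```

```text
t: 22.45
tool_pos: [0.4273, -0.2545, 0.0155]
tool_rot: [2.022, 2.404, 0.0]
contact_force: [0.8, 1.1, 1.8]
opening: 0.0187
grip_force: 60.7
shift [-0.02  0.01 -0.  ] turn [ 0.     0.    -0.002] q6 -0.86 t 22.45 pos [ 0.4273 -0.2545  0.0155] F [0.8 1.1 1.8] op 0.0187
t: 23.08
tool_pos: [0.4284, -0.2556, 0.2387]
tool_rot: [2.017, 2.399, 0.0]
contact_force: [0.2, 0.4, -3.4]
opening: 0.0191
grip_force: 60.3
shift [25.01  8.53 -1.22] turn [0.006 0.004 0.445] q6 -0.86 t 23.075 pos [ 0.4284 -0.2556  0.2387] F [ 0.2  0.4 -3.4] op 0.0191
```

```bash
python3 -m handwheel '[[[5.5,1.9,-1],[0,0,0.15]],[[11,3.8,-1],[0,0,0.3]],[[16.5,5.7,-1],[0,0,0.445]],[[22,7.5,-1],[0,0,0.445]],[[25,8.5,-1],[0,0,0.445]]]'; python3 -m handwheel '[[[0,0,0],[0,0,0]],[[0,0,0],[0,0,0]],[[0,0,0],[0,0,0]],[[0,0,0],[0,0,0]],[[0,0,0],[0,0,0]]]'; python3 - <<'E'
from h import *
c=np.array([.4655,-.0089]);a=-.273;y=np.array([-np.sin(a),np.cos(a)])
go(*(c+y*.015),.12,a)
E
```

```text
t: 23.7
tool_pos: [0.4663, 0.0091, 0.2413]
tool_rot: [-2.497, -1.9, 0.006]
contact_force: [0.1, -0.2, -3.0]
opening: 0.0187
grip_force: 60.2
t: 24.32
tool_pos: [0.468, 0.0059, 0.2453]
tool_rot: [2.504, 1.898, 0.0]
contact_force: [-0.1, -0.3, -2.7]
opening: 0.0185
grip_force: 60.2
shift [ 0.    0.16 12.53] turn [ 0.    -0.    -0.001] q6 0.13 t 24.325 pos [0.468  0.0059 0.2453] F [-0.1 -0.3 -2.7] op 0.0185
```

```bash
python3 -m handwheel '[[[0,0.15,4],[0,0,0]],[[0,0.15,8],[0,0,0]],[[0,0.15,11.5],[0,0,0]],[[0,0.15,12.5],[0,0,0]],[[0,0.15,12.5],[0,0,0]]]'; python3 -m handwheel '[[[0,0,0],[0,0,0]],[[0,0,0],[0,0,0]],[[0,0,0],[0,0,0]],[[0,0,0],[0,0,0]]]'; python3 - <<'E'
from h import *
c=np.array([.4655,-.0089]);a=-.273;y=np.array([-np.sin(a),np.cos(a)])
go(*(c+y*.015),.0605,a)
cv2.imwrite("pics/w10.png",ctrl.get_image("wrist"))
E
```

```text
t: 24.95
tool_pos: [0.4694, 0.0059, 0.1204]
tool_rot: [-2.503, -1.899, 0.0]
contact_force: [-0.2, -0.3, -3.3]
opening: 0.0186
grip_force: 60.0
t: 25.45
tool_pos: [0.4696, 0.0061, 0.1206]
tool_rot: [2.502, 1.899, 0.001]
contact_force: [-0.2, -0.3, -3.3]
opening: 0.0185
grip_force: 60.0
shift [-0.05  0.01  6.01] turn [ 0.001 -0.     0.001] q6 0.13 t 25.45 pos [0.4696 0.0061 0.1206] F [-0.2 -0.3 -3.3] op 0.0185
```

View pics/w10.png

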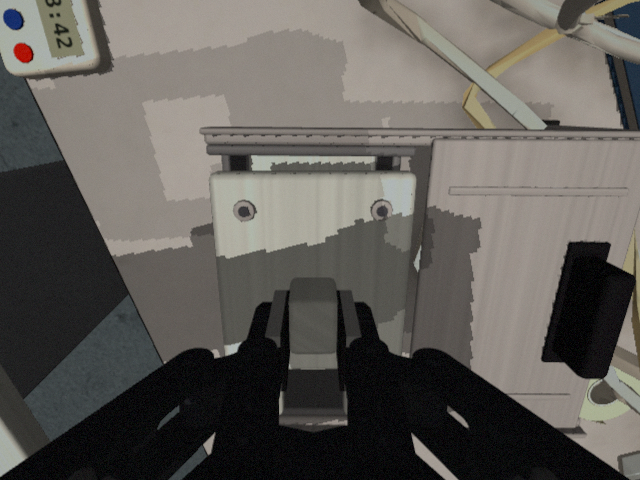

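The fork sits squarely over the opening. That was my 12th picture viewed, two over the limit of 10, so I'll view no more and go by numbers and forces.

```bash
python3 -m handwheel '[[[0,0,1],[0,0,0]],[[0,0,2],[0,0,0]],[[0,0,3],[0,0,0]],[[0,0,4],[0,0,0]],[[0,0,5],[0,0,0]]]'; python3 -m handwheel '[[[0,0,0.5],[0,0,0]],[[0,0,0.9],[0,0,0]],[[0,0,1.1],[0,0,0]],[[0,0,1.1],[0,0,0]]]';python3 - <<'E'
from h import *
c=np.array([.4655,-.0089]);a=-.273;y=np.array([-np.sin(a),np.cos(a)])
go(*(c+y*.015),.0605,a)
E
```

```text
t: 26.12
tool_pos: [0.4692, 0.0061, 0.0694]
tool_rot: [-2.502, -1.899, 0.0]
contact_force: [1.1, -0.9, -3.5]
opening: 0.0185
grip_force: 60.2
t: 26.62
tool_pos: [0.4696, 0.0061, 0.0605]
tool_rot: [-2.502, -1.899, 0.001]
contact_force: [-3.6, 0.8, 5.4]
opening: 0.0187
grip_force: 61.2
shift [-0.05  0.01 -0.  ] turn [-0.     0.     0.001] q6 0.13 t 26.625 pos [0.4696 0.0061 0.0605] F [-3.6  0.8  5.4] op 0.0187
```

```bash
python3 -m handwheel '[[[0,0,0],[0,0,0]],[[0,0,0],[0,0,0]],[[0,0,0],[0,0,0]]]' 0.3;  python3 -m handwheel '[[[0,0,-1],[0,0,0]],[[0,0,-3],[0,0,0]],[[0,0,-8],[0,0,0]],[[0,0,-14],[0,0,0]],[[0,0,-19],[0,0,0]]]'; python3 -m handwheel '[[[0,0,0],[0,0,0]],[[0,0,0],[0,0,0]]]' 0;python3 - <<'E'
from h import *
ctrl.get_image("wrist")
Q=Rn.from_euler("z",.273)
for q,z in(("fork",.045),("fork_tips",.045),("step",.005),("lid_tab",.115)):
  for r in ctrl.landmark_of("wrist",q)[:2]:
    w=ray("wrist",r["position"],z); print(q,np.round(r["position"]),round(r["score"],2),np.round(Q.apply(w-[.4655,-.0089,0]),4))
P=Q.inv().apply([.1345,0,0])+[.4655,-.0089,0]
go(*P[:2],.20,-.273);go(*P[:2],.099,-.273)
E
```

```text
t: 27.0
tool_pos: [0.4697, 0.006, 0.0594]
tool_rot: [2.502, 1.899, 0.001]
contact_force: [0.4, -0.2, -0.2]
opening: 0.0299
grip_force: 0.0
t: 27.62
tool_pos: [0.4696, 0.006, 0.2526]
tool_rot: [2.501, 1.898, 0.003]
contact_force: [1.1, -0.7, 0.2]
opening: 0.0299
grip_force: 0.0
t: 27.88
tool_pos: [0.4692, 0.0061, 0.2492]
tool_rot: [2.502, 1.899, 0.0]
contact_force: [-0.4, 0.6, -0.4]
opening: 0.0429
grip_force: 0.0
fork [313. 202.] 0.94 [-0.002   0.0126  0.045 ]
step [313. 240.] 0.73 [-0.0026 -0.0394  0.005 ]
lid_tab [486. 242.] 0.81 [ 0.1339 -0.0024  0.115 ]
shift [-1.54 13.57  4.72] turn [-0.003  0.     0.001] q6 0.13 t 28.125 pos [0.4686 0.0062 0.2476] F [-0.2  0.1  0.7] op 0.0426
shift [-1.54 13.6  14.82] turn [-0.003  0.     0.001] q6 0.13 t 28.125 pos [0.4686 0.0062 0.2476] F [-0.2  0.1  0.7] op 0.0426
```

```bash
python3 -m handwheel '[[[-0.5,4.5,0],[0,0,0]],[[-1,9,0],[0,0,0]],[[-1.5,13.5,2],[0,0,0]],[[-1.5,13.5,4.7],[0,0,0]],[[-1.5,13.5,4.7],[0,0,0]]]'; python3 -m handwheel '[[[0,0,0],[0,0,0]],[[0,0,0],[0,0,0]],[[0,0,0],[0,0,0]],[[0,0,0],[0,0,0]]]'; python3 - <<'E'
from h import *
Q=Rn.from_euler("z",.273);P=Q.inv().apply([.1342,-.001,0])+[.4655,-.0089,0]
go(*P[:2],.099,-.273)
E
```

```text
t: 28.75
tool_pos: [0.5934, -0.0445, 0.1979]
tool_rot: [-2.498, -1.895, 0.008]
contact_force: [-0.3, 0.1, 0.6]
opening: 0.0427
grip_force: 0.0
t: 29.25
tool_pos: [0.5955, -0.0446, 0.2031]
tool_rot: [2.502, 1.899, 0.001]
contact_force: [-0.0, 1.0, -0.3]
opening: 0.0427
grip_force: 0.0
shift [-0.16 -0.08 10.41] turn [ 0.001 -0.     0.001] q6 0.07 t 29.25 pos [ 0.5955 -0.0446  0.2031] F [-0.   1.  -0.3] op 0.0427
```

```bash
python3 -m handwheel '[[[-0.1,-0.1,3],[0,0,0]],[[-0.1,-0.1,6],[0,0,0]],[[-0.1,-0.1,8.5],[0,0,0]],[[-0.1,-0.1,10],[0,0,0]],[[-0.1,-0.1,10.2],[0,0,0]]]'; python3 -m handwheel '[[[0,0,0],[0,0,0]],[[0,0,0],[0,0,0]],[[0,0,0],[0,0,0]],[[0,0,0],[0,0,0]],[[0,0,0],[0,0,0]]]' 1 40; python3 - <<'E'
from h import *
Q=Rn.from_euler("z",.273);P=Q.inv().apply([.030,0,0])+[.4655,-.0089,0]
go(*P[:2],.099,-.273)
E
```

```text
t: 29.88
tool_pos: [0.5935, -0.0453, 0.0993]
tool_rot: [-2.502, -1.898, 0.002]
contact_force: [0.2, 0.3, 0.6]
opening: 0.0428
grip_force: 0.0
t: 30.5
tool_pos: [0.5953, -0.0456, 0.1019]
tool_rot: [2.501, 1.898, 0.003]
contact_force: [1.6, 0.7, 6.2]
opening: 0.0127
grip_force: 43.2
shift [  0.04 -10.49   0.26] turn [ 0.003 -0.     0.   ] q6 0.07 t 30.5 pos [ 0.5953 -0.0456  0.1019] F [1.6 0.7 6.2] op 0.0127
```

```bash
python3 -m handwheel '[[[0,-1,0],[0,0,0]],[[0,-2,0],[0,0,0]],[[0,-3,0],[0,0,0]],[[0,-4,0],[0,0,0]],[[0,-5,0],[0,0,0]]]'; python3 -m handwheel '[[[0,-1,0],[0,0,0]],[[0,-2,0],[0,0,0]],[[0,-3,0],[0,0,0]],[[0,-4,0],[0,0,0]],[[0,-4.8,0],[0,0,0]]]'; python3 -m handwheel '[[[0,-0.3,0],[0,0,0]],[[0,-0.7,0],[0,0,0]],[[0,-0.8,0],[0,0,0]],[[0,-0.8,0],[0,0,0]]]'; python3 - <<'E'
from h import *
Q=Rn.from_euler("z",.273);P=Q.inv().apply([.030,0,0])+[.4655,-.0089,0]
go(*P[:2],.099,-.273)
E
```

```text
t: 31.12
tool_pos: [0.5469, -0.0317, 0.1019]
tool_rot: [2.501, 1.898, 0.005]
contact_force: [3.2, 1.0, 6.2]
opening: 0.0127
grip_force: 43.3
t: 31.75
tool_pos: [0.5008, -0.0184, 0.1019]
tool_rot: [2.501, 1.898, 0.006]
contact_force: [3.1, 1.6, 5.9]
opening: 0.013
grip_force: 43.3
t: 32.25
tool_pos: [0.4931, -0.0162, 0.1019]
tool_rot: [2.502, 1.898, 0.006]
contact_force: [2.4, 2.3, 6.1]
opening: 0.0126
grip_force: 43.4
shift [-0.04  0.14  0.29] turn [ 0.003 -0.002  0.   ] q6 0.09 t 32.25 pos [ 0.4931 -0.0162  0.1019] F [2.4 2.3 6.1] op 0.0126
```

```bash
python3 -m handwheel '[[[0,-0.2,0],[0,0,0]],[[0,-0.4,0],[0,0,0]],[[0,-0.5,0],[0,0,0]],[[0,-0.5,0],[0,0,0]]]'
```

```text
t: 32.75
tool_pos: [0.4928, -0.0161, 0.102]
tool_rot: [2.494, 1.891, 0.02]
contact_force: [21.5, -1.9, -8.2]
opening: 0.0129
grip_force: 41.5
```

```bash
python3 -m handwheel '[[[0,0.4,0],[0,0,0]],[[0,0.4,0],[0,0,0]],[[0,0.4,0],[0,0,0]],[[0,0.4,0],[0,0,0]]]' 0.2;  python3 -m handwheel '[[[0,0,-1],[0,0,0]],[[0,0,-3],[0,0,0]],[[0,0,-7],[0,0,0]],[[0,0,-12],[0,0,0]],[[0,0,-16],[0,0,0]]]'; python3 -m handwheel '[[[0,0,0],[0,0,0]],[[0,0,0],[0,0,0]],[[0,0,0],[0,0,0]],[[0,0,0],[0,0,0]]]'; python3 - <<'E'
from h import *
Q=Rn.from_euler("z",.273)
for c in("wrist","top"):
  ctrl.get_image(c)
  for r in ctrl.landmark_of(c,"lid_tab")[:1]:
    w=ray(c,r["position"],.115); print(c,np.round(r["position"]),round(r["score"],2),np.round(Q.apply(w-[.4655,-.0089,0]),4))
print(ctrl.get_obs()["contact_force"])
E
```

```text
t: 33.25
tool_pos: [0.4905, -0.0165, 0.0999]
tool_rot: [-2.502, -1.899, 0.001]
contact_force: [0.3, -0.2, 0.5]
opening: 0.0338
grip_force: 0.0
t: 33.88
tool_pos: [0.4913, -0.0167, 0.2634]
tool_rot: [2.501, 1.898, 0.003]
contact_force: [-0.1, -0.2, -0.7]
opening: 0.0344
grip_force: 0.0
t: 34.38
tool_pos: [0.4904, -0.0165, 0.2587]
tool_rot: [-2.501, -1.898, 0.003]
contact_force: [-0.1, 0.2, -0.5]
opening: 0.0341
grip_force: 0.0
wrist [316. 215.] 0.9 [0.0281 0.0002 0.115 ]
top [324. 251.] 0.98 [0.0275 0.0061 0.115 ]
[-0.28680174 -0.610965    0.39344195]
```

The tab is at its stop (x about 28 mm, with 30 mm nominal) and the gripper is clear.

```bash
python3 -c "
from station import ctrl
print(ctrl.finish_job())"
```

```text
the job is handed in; nothing more can be done
None
```

The job is handed in, with no verdict returned: shoe, stepped block and forked plate are nested in the case and the lid is shut against its stop, but I viewed 12 pictures where the limit was 10.

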